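# Let one tin out of the gravity feeder by its release lever

### The arm

A 6-joint arm with a two-finger parallel gripper is mounted at the origin on a cart in front of the work surface, level with it; the furniture and walls round the work are solid. World frame = base frame: x ahead of the robot, y to its left, z up, the work surface at z = 0. Lengths are in mm, angles in rad, forces in N, time in s.
With the tool pointing down it reaches from about 400 to 925 mm from the base axis. Payload 12.5 kg.
Tool frame: the origin (TCP) lies where the fingers leave the gripper's body, on its centre line; the fingertips stand 78 mm ahead of it and the grasp point (between the pads) lies 59 mm ahead of it (env.tip_extent is the distance from the TCP to the fingertips, in mm); z points along the fingers, y is the direction in which the jaws open and shut (so a half turn about z gives the same grasp; the last joint's range is limited). The gripper opens to 95 mm and grips with 3 to 60 N. Pads are 20 mm wide; open, the fingers measure 119 mm over their backs; the gripper's body (75 mm by 180 mm) begins 59 mm behind the grasp point.
Start: joints at [-1.445, 0.491, 1.559, -0, 1.092, -0.106], TCP at [143.602, -608.29, 292.261] pointing down, gripper open.
Joint ranges: [-3.1, 3.1], [-0.84, 2.19], [0.05, 2.79], [-1.13, 4.28], [0.06, 2.93], [-2.69, 2.69]. Speed limits (rad/s): [2.22, 2.22, 2.79, 3.14, 3.14, 3.14].

### API

Orientations are given as [roll, pitch, yaw] about the fixed x, y, z axes, in that order (R = Rz(yaw) Ry(pitch) Rx(roll)).
In Python, from cell import env gives the robot as it stands. The module is installed in compiled form; this text tells all that it offers.
- The arm moves only by the tool play_rows, never from a script. Its argument "targets" is a list of rows, each an object with "linear": the shift along the tool's x, y, z in mm, a list of three; "turn": the turn about the tool's z in rad. A call has 1 to 20 rows; each row is the pose to reach, as a shift and turn from the pose commanded when the call began, along the tool's axes at that moment; what a row does not reach only later rows make up. A row lasts 1/8 s, in which the tool goes at most 62.5 mm and 10.7 degrees, less where a joint would pass 70% of its speed; a pose out of reach is approached as far as the arm can. A call with a gripper value outside its range is refused whole. "hand" is the finger opening in mm, from 0 to 95.1, set as the call begins (left out, the last holds). The fingers move at their own pace and stop on an object; the grip force is fixed at half the most. Time passes only in rows, so rows that repeat a pose let the fingers close. It gives the time, the measured TCP pose, the force and the opening at its end, in the units of the state.
- env.state(): the state, without advancing time (a new reading comes with each control period).
- env.read_camera(name): name is "side" or "top"; returns (picture, depth): 420x560x3 uint8, red, green, blue; 420x560 float32, mm along the optical axis (not along the pixel's ray), 0 where there is no reading.
- env.camera_params(name): a dict with "fx", "fy", "cx", "cy" (pixels), "k1" (the pictures are not rectified: a ray, as slopes to the right and down, at radius r is drawn at 1 + k1 r^2 times it, then the intrinsics apply), "R" (3x3) and "t" (3): a world point X has camera coordinates R X + t. Camera axes: x right, y down, z forward; pixel columns grow to the right and rows downward; lengths in mm; the calibration is good to about 2 mm. A picture is of the moment at which its call begins. camera_params takes no time and is no camera call.
- env.job_done(): hands the job in, once; it reports no verdict.
The state is a dict: "t": time; "joints": joint angles; "qvel": joint speeds; "tau": joint torques, N m; "eef_pos": TCP position; "tcp_rot": TCP orientation; "ft_force": force on the tool from outside, world axes, zero at the start; "moment": the same for the moment, N m; "opening": opening from 0.0 (shut) to 1.0 (fully open).
Only numpy, scipy, OpenCV 4.12 (cv2) and the standard library are available. Lean on these libraries where they do the work, as an engineer would, in place of code of your own. Each camera call takes 0.05 s, during which the arm holds its last target.

### The job

A small empty steel pot has been left in the landing tray of the tin feeder: push it sideways out of the tray with the fingertips so that it stands upright on the table beside it. Then press the long end of the release lever down with the fingertips, so that its short end raises the heavy gate flap and the front tin rolls into the tray, and let the lever come all the way up again so that the flap falls shut and keeps the other tin back. Do not pick anything up, do not touch the tins or the flap, and leave the other things on the table alone.

Things in the scene. Friction and masses are not known exactly. Their poses are not given: they have to be found in the camera images.
- tin_feeder: Steel gravity feeder for tins, fixed to the table, 98 mm wide without its lever, 300 mm long. Origin on the table in its landing tray, midway across. z up; +y is the way the tins roll: a chute 70 mm wide slopes down from its back end (y = -240 mm) under the gate to the tray. Its rear end is 100 mm high. A counter overhangs the back of the table (world x over 0.74 m, 0.31 m up).
- tray_mid (a point): Middle of the tray floor, 4 mm above the table, 10 mm along +y from the feeder's origin; axes as the feeder's. The flat floor reaches 35 mm to either side (x, open sides with a 4 mm step down to the table) and 45 mm along y: at +y it is closed by an upright stop plate 44 mm high, at -y the chute rises.
- gate_pivot (a point): Middle of the gate flap's hinge, 113 mm above the table, over the chute, 92 mm upstream (-y) of the feeder's origin; axes as the feeder's. Two upright cheeks at x = +-38 mm, 130 mm high, 26 mm along y, carry it; the flap's dark weight block reaches 41 mm towards +y and 143 mm above the table; its lift pin sticks out to x = -60 mm, 32 mm towards +y.
- gate_flap (a joint): Heavy steel gate flap (0.95 kg), rad: 0 shut (lip down in front of the first tin), grows as the lip rises, 0.6 with the lever fully down. It falls shut by its weight (to rest at up to 0.1 on the next tin) and pushes the lever up. The first tin gets free at about 0.35; while the lip is up, a free roller on the flap's rear side holds the next tin back.
- release_lever (a joint): Release lever, rad: about 0 at rest (long end up), grows as the long end is pressed down; stop at 0.53. Its short end lies under the flap's lift pin, its long end points to the feeder's -x. About 2 N on the pad presses it; it does not stay down by itself. Held at 0.45 or more, the tin rolls out within 1.5 s.
- lever_pin (a point): Middle of the lever's pin, which lies along the feeder's y: at x = -90, y = -60 mm in the feeder's frame, 111 mm above the table, fixed. It is carried by a stand 22 mm (x) by 28 mm (y), 122 mm high, on a 6 mm foot plate (x = -112 to -52 mm, y = -79 to -41 mm in the feeder's frame).
- lever_pad (a point): Middle of the top of the red, black-topped pad (38 mm along the lever, 28 mm across) on the lever's long end, 90 mm from the pin; at rest at x = -174, y = -60 mm in the feeder's frame, 144 mm above the table; pressed to 0.45 rad 104 mm, at the lever's stop 97 mm above the table, at nearly the same x and y. Moves with the lever.
- small_pot_mid (a point): Centre (half-way up) of the small empty stainless pot standing in the tray: 57 mm across the rim, 44 mm across the foot, 40 mm high, about 90 g, loose, z up. Its foot is 20 mm below this point. It is clear of the tray when its centre is more than 64 mm from the tray's middle along the feeder's x, to either side.
- tin_first_mid (a point): Centre of the front tin (short round food tin with a printed label, 75 mm across, 58 mm long, 255 g), lying on its side in the chute behind the gate flap, free to roll; at the start 91 mm upstream (-y) of the feeder's origin. Lying in the tray its centre is 42 mm above the table.
- tin_next_mid (a point): Centre of the second tin, of the same kind and size, lying in the chute behind the first; it must stay in the feeder.
- cup_nest: Bystander: tall nest of green film cups, 69 mm wide, 65 mm high, loose. Origin under its centre.
- sauce_pot: Bystander: small stainless pot with orange sauce, 68 mm wide, 45 mm high, loose. Origin under its centre.
- pepper_jar: Bystander: spice jar with a dark cap, 44 mm wide, 96 mm high, loose. Origin under its centre.
There are look-alikes about, which are no part of the job. What is shaped like the part that bears small_pot_mid but black is not meant.

How it is judged (in metres and radians):
On the way, in this order (a step that is already met when the one before it is completed fails the run):
1. the small pot stands upright on the table, clear of the landing tray ((x of small_pot_mid in the frame of tin_feeder below -0.06 m or x of small_pot_mid in the frame of tin_feeder above 0.06 m) and height (world z) of small_pot_mid below 0.0235 m and angle between small_pot_mid's own z axis and vertical below 0.12 rad), for 0.2 s.
2. the fingertips press the release lever's long end down, with the tray clear (contact force between the fingers and release_lever above 0.3 N and value of joint release_lever above 0.2 rad and (x of small_pot_mid in the frame of tin_feeder below -0.06 m or x of small_pot_mid in the frame of tin_feeder above 0.06 m)), for 0.02 s.
3. the front tin has rolled into the landing tray (y of tin_first_mid in the frame of tin_feeder between -0.032 and 0.03 m and height (world z) of tin_first_mid below 0.048 m), for 0.1 s.
At the end, for the whole second after the job is handed in: Small pot upright (0.12 rad) at rest on the table, centre 60 mm or more to one side of the tray's middle; front tin at rest in the tray (centre 32 mm upstream to 30 mm downstream of the feeder's origin); flap shut (under 0.15 rad), lever up (under 0.16 rad), second tin still behind the flap (all of step 1 and all of step 3 and linear speed of tin_first below 0.03 m/s and value of joint gate_flap below 0.15 rad and value of joint release_lever below 0.16 rad and y of tin_next_mid in the frame of tin_feeder below -0.06 m and linear speed of small_pot below 0.02 m/s); the robot touches nothing.
It fails at once if the small pot is picked up or knocked over (height (world z) of small_pot_mid above 0.034 m or angle between small_pot_mid's own z axis and vertical above 0.6 rad).
It fails at once if a tin is touched by the robot (contact force between any of the fingers, the arm and tin_first above 0.5 N or contact force between any of the fingers, the arm and tin_next above 0.5 N).
It fails at once if the gate flap is touched by the robot instead of being raised by the lever (contact force between any of the fingers, the arm and gate_flap above 0.5 N).
It fails at once if the second tin gets past the gate (y of tin_next_mid in the frame of tin_feeder above -0.05 m).
It fails at once if a bystander is disturbed (moved more than 30 mm) (distance of any of cup_nest, sauce_pot, pepper_jar from where it was at the start of the episode above 0.03 m).
It also fails if it takes over 43 s, if anything falls off the work surface, if the arm or the gripper's body presses on something with over 40 N, if the wrist force passes 120 N, or if a joint passes its speed limit or range.

## Working session

There is one attempt and no reset: what is moved stays moved. The work goes in short steps, Python scripts to look and compute and a tool call to move; the robot and the scene stay as the last step left them, time stands still between calls to the robot, and variables do not carry over. Pictures are saved under pics/ and viewed, and the job is handed in when it is done.

Besides the shell and the picture viewer there is one more tool, called after "Emit:" by a JSON object that holds its "api" and its "payload", one argument or row to a line. play_rows: Moves the arm, as the interface text tells. Its arguments: {"type":"object","properties":{"targets":{"type":"array","items":{"type":"object","properties":{"linear":{"type":"array","items":{"type":"number"}},"turn":{"type":"number"}}}},"hand":{"type":"number"}},"required":["targets"]}

```bash
mkdir -p pics; python3 - <<'E'
from cell import env
import cv2,numpy as np
print(env.state()); print(env.tip_extent)
for n in("side","top"):
    p,d=env.read_camera(n); cv2.imwrite(f"pics/{n}0.png",p[:,:,::-1]); np.savez(f"{n}0.npz",p=p,d=d); print(n,env.camera_params(n))
E
```

```text
{'t': 0.0, 'joints': array([-1.44459062e+00,  4.91546054e-01,  1.55947670e+00, -1.21221919e-05,
        1.09170320e+00, -1.05619885e-01]), 'qvel': array([ 1.86078367e-05, -4.92349019e-04, -3.16308155e-04,  1.33529511e-03,
       -6.45124749e-04,  1.38019808e-04]), 'tau': array([ 3.32941941e-03, -6.12634492e+01, -2.58170950e+01,  6.92979922e-02,
        4.83281922e-02, -7.96732229e-05]), 'eef_pos': array([ 143.58293149, -608.1074321 ,  291.66070838]), 'tcp_rot': array([-3.14046453e+00, -1.08785497e-04,  2.31831120e-01]), 'ft_force': array([-0.5574034 ,  0.30234937, -0.16591434]), 'moment': array([-0.02649397,  0.02158896, -0.02417736]), 'opening': 0.9989356700586173}
77.60000000000001
side {'fx': 521.0912498979458, 'fy': 521.0912498979458, 'cx': 278.08749827412464, 'cy': 215.47403250695578, 'k1': 0.006561540775082021, 'R': array([[-0.70163463,  0.7123435 ,  0.01660054],
       [ 0.57356824,  0.57846203, -0.58000099],
       [-0.42276272, -0.39742724, -0.8144466 ]]), 't': array([ 657.79933837,  -76.66204063, 1240.45271699])}
top {'fx': 404.1985829199624, 'fy': 404.1985829199624, 'cx': 270.33335845447664, 'cy': 212.9033471873649, 'k1': -0.07239169350425992, 'R': array([[-0.00110069, -0.99952965, -0.03064746],
       [-0.98319047,  0.00667729, -0.18246074],
       [ 0.18257956,  0.02993145, -0.98273537]]), 't': array([-346.98241612,  584.04583981,  873.84581735])}
```

View pics/side0.png

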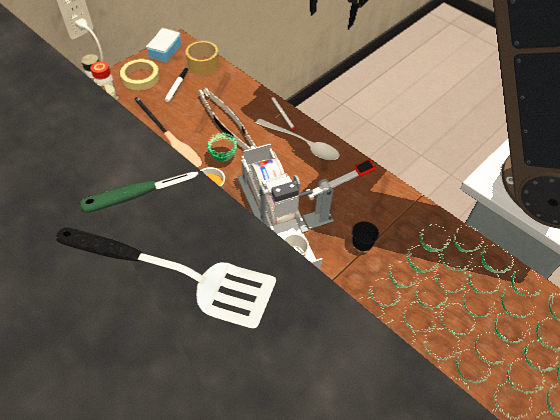

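View pics/top0.png

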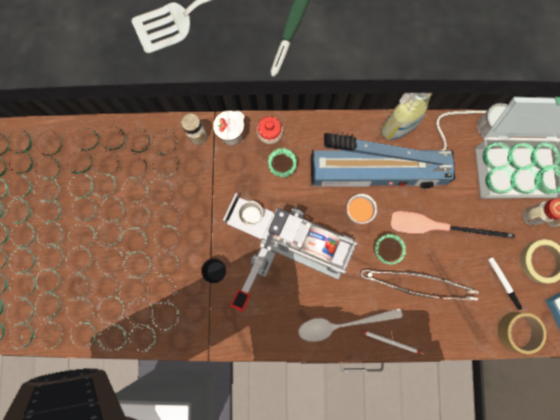

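```bash
cat > h.py <<'E'
from cell import env
import cv2,numpy as np
def und(n,u,v):
    c=env.camera_params(n); K=np.array([[c['fx'],0,c['cx']],[0,c['fy'],c['cy']],[0,0,1]])
    q=cv2.undistortPoints(np.array([[[u,v]]],float),K,np.array([c['k1'],0,0,0]))[0,0]
    return c,q
def ray(n,u,v):
    c,q=und(n,u,v); R=np.array(c['R']);t=np.array(c['t']); o=-R.T@t; d=R.T@np.array([q[0],q[1],1]); return o,d
def plane(n,u,v,z):
    o,d=ray(n,u,v); return o+d*(z-o[2])/d[2]
def dep(n,u,v,D):
    o,d=ray(n,u,v); return o+d*D[int(round(v)),int(round(u))]
def proj(n,X):
    c=env.camera_params(n);K=np.array([[c['fx'],0,c['cx']],[0,c['fy'],c['cy']],[0,0,1]])
    return cv2.projectPoints(np.array([X],float),cv2.Rodrigues(np.array(c['R']))[0],np.array(c['t']),K,np.array([c['k1'],0,0,0,0])[:4])[0][0,0]
def pts(n,D):
    h,w=D.shape;c=env.camera_params(n);K=np.array([[c['fx'],0,c['cx']],[0,c['fy'],c['cy']],[0,0,1]])
    vv,uu=np.mgrid[:h,:w];q=cv2.undistortPoints(np.stack([uu,vv],-1).reshape(-1,1,2).astype(float),K,np.array([c['k1'],0,0,0]))[:,0]
    C=np.c_[q,np.ones(len(q))]*D.reshape(-1,1); return ((C-np.array(c['t']))@np.array(c['R'])).reshape(h,w,3)
E
python3 - <<'E'
from h import *
a=np.load('top0.npz');p=a['p'];c=p[170:330,180:380]
cv2.imwrite('pics/topcrop.png',cv2.resize(c[:,:,::-1],None,fx=4,fy=3.75*4/3.75,interpolation=cv2.INTER_CUBIC)[:600])
a2=np.load('side0.npz');c=a2['p'][130:280,220:400]
cv2.imwrite('pics/sidecrop.png',cv2.resize(c[:,:,::-1],None,fx=4,fy=4,interpolation=cv2.INTER_CUBIC))
P=pts('top',a['d'])
# red pad mask
r=p[:,:,0].astype(int);g=p[:,:,1].astype(int);b=p[:,:,2].astype(int)
for (u,v) in [(252,212),(252,203),(240,300),(214,270),(362,208),(220,215),(345,262),(290,215),(150,250),(283,162),(390,250),(269,128),(230,125),(193,125)]:
    print((u,v),P[v,u].round(1))
E
```

```text
(252, 212) [ 592.8 -304.2    7.3]
(252, 203) [ 609.7 -305.9   31.2]
(240, 300) [ 390.4 -291.8  141.5]
(214, 270) [ 4.556e+02 -2.147e+02  1.000e-01]
(362, 208) [ 596.2 -561.9   30.4]
(220, 215) [ 587.7 -226.    -1.7]
(345, 262) [ 471.1 -517.4   35.9]
(290, 215) [ 564.9 -392.7  118.6]
(150, 250) [503.2 -57.8  -2.2]
(283, 162) [ 719.3 -379.1   -1.3]
(390, 250) [ 5.008e+02 -6.300e+02 -1.000e-01]
(269, 128) [ 789.7 -346.2   45.3]
(230, 125) [ 787.6 -256.    71.8]
(193, 125) [ 780.  -173.9   93.7]
```

View pics/topcrop.png

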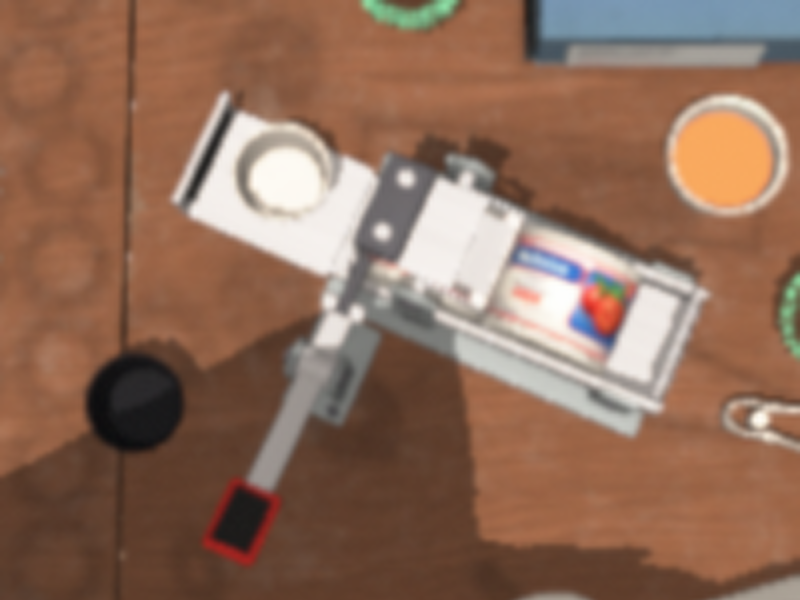

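View pics/sidecrop.png

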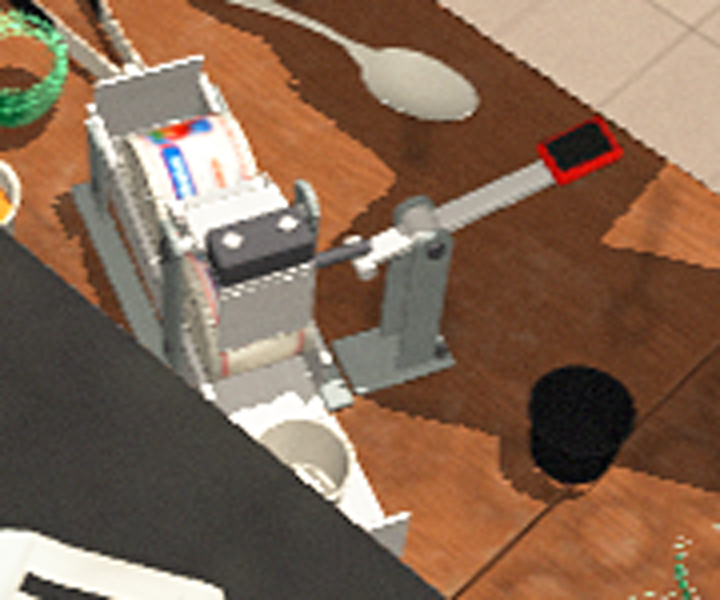

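```bash
python3 - <<'E'
from h import *
a=np.load('top0.npz');p=a['p'].astype(int);P=pts('top',a['d'])
r,g,b=p[:,:,0],p[:,:,1],p[:,:,2]
m=((r>120)&(g<60)&(b<60)).astype(np.uint8); m[:270]=0; m[:,:220]=0;m[:,260:]=0;m[320:]=0
cn=max(cv2.findContours(m,0,2)[0],key=cv2.contourArea); rc=cv2.minAreaRect(cn); print(rc)
pad=plane('top',*rc[0],144); print('pad',pad)
C=lambda x,y:(180+x/4-.4,170+y/4-.4)
e1=plane('top',*C(226,95),44);e2=plane('top',*C(180,205),44);print('stop plate',e1,e2,np.linalg.norm(e1-e2))
# rear ends z=100
f1=plane('top',*C(703,292),100);f2=plane('top',*C(660,405),100);print('rear',f1,f2,np.linalg.norm(f1-f2))
dy=(e1+e2)/2-(f1+f2)/2;print('len',np.linalg.norm(dy[:2]),np.arctan2(-dy[0],dy[1]), 'x-dir yaw',np.arctan2(*(e1-e2)[[1,0]]),np.arctan2(*(f1-f2)[[1,0]]))
# pot
for s in [(285,170)]: print('pot',plane('top',*C(*s),44))
Q=P[195:230,235:268].reshape(-1,3);k=(abs(Q[:,2]-42)<5);print(len(Q[k]))
if k.sum()>5:
    (c,rad)=cv2.minEnclosingCircle(Q[k][:,:2].astype(np.float32));print('rim depth',c,rad)
# black lookalike
m=((r<45)&(g<45)&(b<45)).astype(np.uint8);m[:250]=0;m[290:]=0;m[:,:195]=0;m[:,235:]=0
cn=max(cv2.findContours(m,0,2)[0],key=cv2.contourArea);print(cv2.minEnclosingCircle(cn),plane('top',*cv2.minEnclosingCircle(cn)[0],35))
m=P[:,:,2]
# things higher near: table around tray
for n,(u,v) in {'cupnest':(283,155),'cup2':(391,243)}.items():
    Q=P[v-15:v+20,u-18:u+18].reshape(-1,3);Q=Q[Q[:,2]>10];print(n,len(Q),Q.min(0),Q.max(0))
E
```

```text
((240.50001525878906, 300.00006103515625), (13.416406631469727, 19.230182647705078), 26.56505012512207)
pad [ 390.45331224 -293.07372855  144.        ]
stop plate [ 630.19812255 -269.6875845    44.        ] [ 565.6617672 -244.1297502   44.       ] 69.41285224180801
rear [ 507.93819283 -530.8007942   100.        ] [ 448.72150064 -506.1665475   100.        ] 64.13628259427456
len 287.6206980200986 -0.42885060840544104 x-dir yaw -0.377072607881196 -0.39422441712433226
pot [ 585.67578217 -304.35866644   44.        ]
101
rim depth (594.6787719726562, -293.73516845703125) 40.63405990600586
((213.03846740722656, 270.5), 11.894726753234863) [ 452.95898724 -218.48613015   35.        ]
cupnest 277 [ 414.29999418 -407.47526364   10.03539623] [ 772.30267585 -335.38557789  954.69050319]
cup2 182 [ 414.29999418 -654.8446084    19.04821094] [ 534.15952099 -376.87452891  954.69050319]
```

In the top view the stainless pot in the tray is at (251,212). The things that could be taken for it are the black pot at (214,270), the white pot with red contents at (230,125) and the sauce pot at (362,208). The close crop shows the tray pot is empty, stainless and standing in the tray. The red pad is at (240,300).

I measured the feeder origin at about (574.5, -308), yaw about -0.41. The pot is at feeder (+9, +8). I'll push it towards +x with the fingers closed.

Emit:
{"api": "play_rows", "payload": {
  "hand": 0,
  "targets": [
    {"linear":[38,-19,3],"turn":-0.078},
    {"linear":[76,-38,6],"turn":-0.155},
    {"linear":[113,-57,10],"turn":-0.233},
    {"linear":[151,-76,13],"turn":-0.31},
    {"linear":[189,-96,16],"turn":-0.388},
    {"linear":[227,-115,20],"turn":-0.465},
    {"linear":[264,-134,23],"turn":-0.543},
    {"linear":[302,-153,27],"turn":-0.62},
    {"linear":[340,-172,30],"turn":-0.698},
    {"linear":[378,-191,33],"turn":-0.775},
    {"linear":[415,-210,36],"turn":-0.853},
    {"linear":[453,-229,40],"turn":-0.93},
    {"linear":[453,-229,40],"turn":-0.93},
    {"linear":[453,-229,40],"turn":-0.93}
  ]
}}

```text
t: 1.85
eef_pos: [531.6, -281.5, 252.0]
tcp_rot: [-3.141, 0.0, 1.161]
ft_force: [-0.6, 0.3, -0.1]
opening: 0.003
```

Emit:
{"api": "play_rows", "payload": {
  "targets": [
    {"linear":[0,0,40],"turn":0},
    {"linear":[0,0,80],"turn":0},
    {"linear":[0,0,115],"turn":0},
    {"linear":[0,0,140],"turn":0},
    {"linear":[0,0,157],"turn":0},
    {"linear":[0,0,157],"turn":0}
  ]
}}

```text
t: 2.6
eef_pos: [531.3, -281.8, 94.6]
tcp_rot: [-3.14, -0.0, 1.161]
ft_force: [-0.3, -0.4, -0.4]
opening: 0.005
```

```bash
cat > snap.py <<'E'
from h import *
import sys
i=sys.argv[1]
a,d1=env.read_camera('top');b,d2=env.read_camera('side')
np.savez(f'{i}.npz',a=a,d1=d1,b=b,d2=d2)
A=cv2.resize(a[170:330,180:330],None,fx=3,fy=3,interpolation=cv2.INTER_CUBIC);B=cv2.resize(b[150:310,240:390],None,fx=3,fy=3,interpolation=cv2.INTER_CUBIC)
cv2.imwrite(f'pics/{i}.png',cv2.resize(np.hstack([A,B]),(800,427))[:,:,::-1])
s=env.state();print(s['t'],s['eef_pos'],s['tcp_rot'],s['ft_force'])
E
python3 snap.py s1
```

```text
2.7 [ 531.96996195 -281.83280047   96.00380169] [3.14062761e+00 2.52282513e-04 1.16124604e+00] [-0.50526785 -0.72604349 -0.70391244]
```

View pics/s1.png

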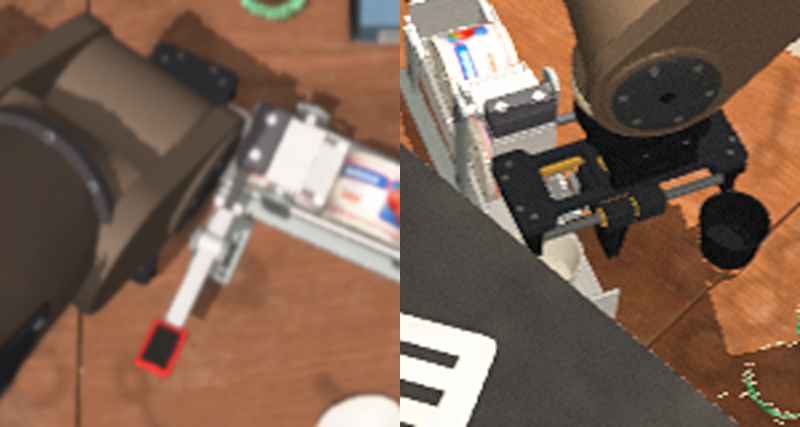

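The finger stands on the -x side of the pot, centred on it, with a gap at about (575,250) in the side panel. The flap is clear. I'm pushing along tool +y, slowly.

Emit:
{"api": "play_rows", "payload": {
  "targets": [
    {"linear":[1,10,2],"turn":0},
    {"linear":[1,16,3],"turn":0},
    {"linear":[1,22,3],"turn":0},
    {"linear":[1,27,3],"turn":0},
    {"linear":[1,32,3],"turn":0},
    {"linear":[1,37,3],"turn":0},
    {"linear":[1,42,3],"turn":0},
    {"linear":[1,47,3],"turn":0},
    {"linear":[1,51,3],"turn":0},
    {"linear":[1,55,3],"turn":0},
    {"linear":[1,59,3],"turn":0},
    {"linear":[1,63,3],"turn":0},
    {"linear":[1,67,3],"turn":0},
    {"linear":[1,71,3],"turn":0},
    {"linear":[1,75,3],"turn":0},
    {"linear":[1,79,3],"turn":0},
    {"linear":[1,83,3],"turn":0},
    {"linear":[1,86,3],"turn":0},
    {"linear":[1,86,3],"turn":0},
    {"linear":[1,86,3],"turn":0}
  ]
}}

```text
t: 5.2
eef_pos: [611.1, -314.6, 92.2]
tcp_rot: [3.142, 0.0, 1.162]
ft_force: [-0.5, 1.1, 0.5]
opening: 0.005
```

Emit:
{"api": "play_rows", "payload": {
  "targets": [
    {"linear":[0,-15,0],"turn":0},
    {"linear":[0,-35,0],"turn":0},
    {"linear":[0,-50,-20],"turn":0},
    {"linear":[0,-60,-55],"turn":0},
    {"linear":[0,-65,-100],"turn":0},
    {"linear":[0,-70,-150],"turn":0},
    {"linear":[0,-90,-180],"turn":0},
    {"linear":[-15,-130,-180],"turn":0},
    {"linear":[-35,-170,-180],"turn":0},
    {"linear":[-55,-200,-180],"turn":0},
    {"linear":[-68,-215,-180],"turn":0},
    {"linear":[-68,-215,-180],"turn":0}
  ]
}}

```text
t: 6.7
eef_pos: [386.5, -292.1, 272.6]
tcp_rot: [3.141, 0.0, 1.16]
ft_force: [0.3, 0.9, -0.2]
opening: 0.006
```

```bash
python3 snap.py s2
```

```text
6.8 [ 387.57171858 -291.81765985  272.32533648] [3.14092866e+00 1.67541691e-04 1.16143831e+00] [-0.55127921  0.45786668  0.11903175]
```

View pics/s2.png

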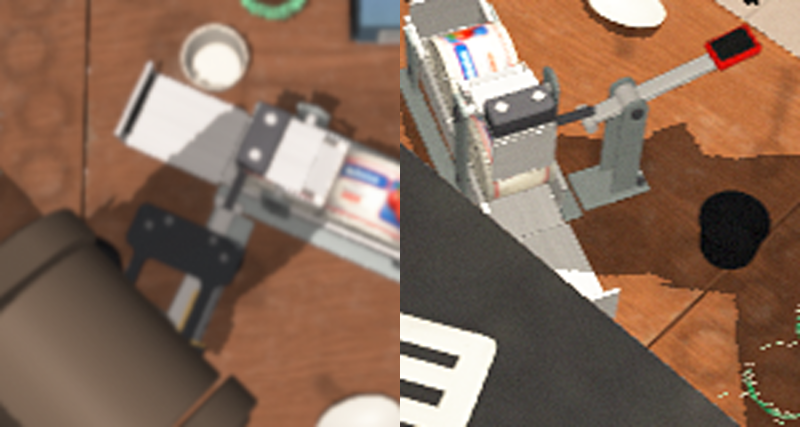

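```bash
python3 - <<'E'
from h import *
z=np.load('s2.npz');p=z['a'].astype(int);sat=p.max(2)-p.min(2)
m=((sat<45)&(p.min(2)>90)).astype(np.uint8);m[:172]=0;m[206:]=0;m[:,:244]=0;m[:,276:]=0
cn=max(cv2.findContours(m,0,2)[0],key=cv2.contourArea);c,r=cv2.minEnclosingCircle(cn);w=plane('top',*c,38);d=w[:2]-[574.5,-308]
R=np.array([[.917,-.399],[.399,.917]]);print(c,r,w,'feeder',R@d)
P=pts('top',z['d1']);Q=P[175:208,244:276].reshape(-1,3);print(Q[:,2].max(), np.sort(Q[:,2])[-30:].round(0))
E
```

```text
(256.8616943359375, 194.13829040527344) 16.834583282470703 [ 629.30821053 -317.58892878   38.        ] feeder [54.08511164 13.07542831]
954.690503188274 [ 39.  40.  40.  40.  40.  40.  40.  40.  40.  40.  40.  40.  40.  40.
  40.  40.  41.  41.  41.  41.  41.  41.  41.  41.  41.  41.  42.  44.
 955. 955.]
```

```bash
python3 - <<'E'
from h import *
z=np.load('s2.npz')
P=pts('top',z['d1']);Q=P[176:206,246:275].reshape(-1,3);Q=Q[(Q[:,2]>36)&(Q[:,2]<46)];c,r=cv2.minEnclosingCircle(Q[:,:2].astype(np.float32))
R=np.array([[.917,-.399],[.399,.917]]);print(c,r,R@(np.array(c)-[574.5,-308]))
w=plane('top',260.2,190.3,40);print(w,R@(w[:2]-[574.5,-308]))
print(np.percentile(Q[:,:2],[2,98],axis=0))
E
```

```text
(637.4992065429688, -324.39178466796875) 28.820741653442383 [64.31059448 10.10541687]
[ 637.94939045 -325.45924872   40.        ] [65.14933128  9.30617572]
[[ 610.03903051 -352.8937222 ]
 [ 665.43888639 -297.02111612]]
```

The pot stands upright on the table at feeder x≈65 (rim height 40 mm, fitted radius 28.8 mm). That margin is thin, so I'll nudge it about 10 mm further.

Emit:
{"api": "play_rows", "payload": {
  "targets": [
    {"linear":[20,40,0],"turn":0},
    {"linear":[45,85,0],"turn":0},
    {"linear":[69,130,0],"turn":0},
    {"linear":[69,155,25],"turn":0},
    {"linear":[69,155,75],"turn":0},
    {"linear":[69,155,125],"turn":0},
    {"linear":[69,160,165],"turn":0},
    {"linear":[69,175,180],"turn":0},
    {"linear":[69,195,180],"turn":0},
    {"linear":[69,208,180],"turn":0},
    {"linear":[69,214,180],"turn":0},
    {"linear":[69,218,180],"turn":0},
    {"linear":[69,222,180],"turn":0},
    {"linear":[69,225,180],"turn":0},
    {"linear":[69,225,180],"turn":0},
    {"linear":[69,225,180],"turn":0}
  ]
}}

```text
t: 8.8
eef_pos: [620.7, -317.7, 92.2]
tcp_rot: [3.141, 0.0, 1.162]
ft_force: [0.0, 0.4, 0.1]
opening: 0.002
```

Emit:
{"api": "play_rows", "payload": {
  "targets": [
    {"linear":[0,-15,0],"turn":0},
    {"linear":[0,-40,0],"turn":0},
    {"linear":[0,-55,-15],"turn":0},
    {"linear":[0,-65,-55],"turn":0},
    {"linear":[0,-70,-100],"turn":0},
    {"linear":[0,-80,-150],"turn":0},
    {"linear":[0,-100,-180],"turn":0},
    {"linear":[-15,-140,-180],"turn":0},
    {"linear":[-35,-180,-180],"turn":0},
    {"linear":[-55,-210,-180],"turn":0},
    {"linear":[-69,-222,-180],"turn":0},
    {"linear":[-69,-222,-180],"turn":0}
  ]
}}

```text
t: 10.3
eef_pos: [389.5, -293.5, 273.1]
tcp_rot: [3.14, 0.001, 1.16]
ft_force: [0.4, -1.1, -0.2]
opening: 0.002
```

```bash
python3 snap.py s3;python3 - <<'E'
from h import *
z=np.load('s3.npz')
P=pts('top',z['d1']);Q=P[170:206,246:280].reshape(-1,3);Q=Q[(Q[:,2]>36)&(Q[:,2]<46)];c,r=cv2.minEnclosingCircle(Q[:,:2].astype(np.float32))
R=np.array([[.917,-.399],[.399,.917]]);print(c,r,R@(np.array(c)-[574.5,-308]))
E
```

```text
10.4 [ 390.34374068 -293.05317645  272.55273593] [3.14065034e+00 2.71913931e-04 1.16145739e+00] [-0.02382184  0.16060202 -0.93465162]
(659.6173706054688, -339.0832824707031) 34.860511779785156 [90.45485855  5.45846085]
```

View pics/s3.png

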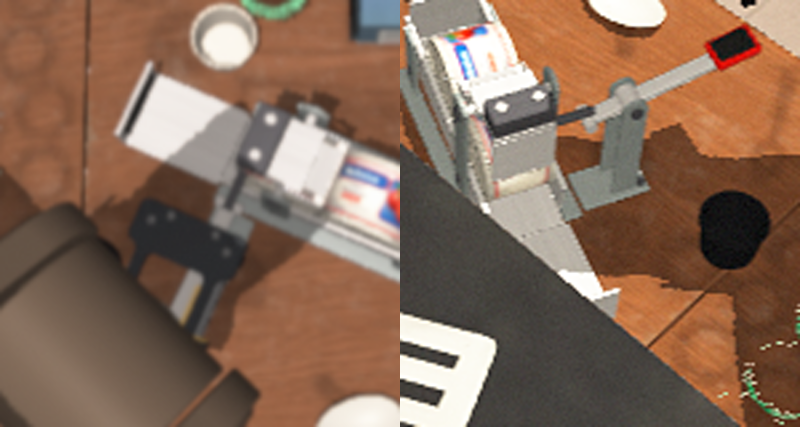

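The pot is upright on the table beside the tray, with its rim centre at panel (223,37). That is about feeder x 78, and clear of the green cup. Next is the lever press, straight down on the pad.

Emit:
{"api": "play_rows", "payload": {
  "targets": [
    {"linear":[0,0,25],"turn":0},
    {"linear":[0,0,42],"turn":0},
    {"linear":[0,0,54],"turn":0},
    {"linear":[0,0,64],"turn":0},
    {"linear":[0,0,74],"turn":0},
    {"linear":[0,0,84],"turn":0},
    {"linear":[0,0,92],"turn":0},
    {"linear":[0,0,95],"turn":0},
    {"linear":[0,0,95],"turn":0},
    {"linear":[0,0,95],"turn":0},
    {"linear":[0,0,95],"turn":0},
    {"linear":[0,0,95],"turn":0},
    {"linear":[0,0,95],"turn":0},
    {"linear":[0,0,95],"turn":0},
    {"linear":[0,0,95],"turn":0},
    {"linear":[0,0,95],"turn":0}
  ]
}}

```text
t: 12.4
eef_pos: [389.6, -292.7, 177.3]
tcp_rot: [3.141, 0.0, 1.162]
ft_force: [0.0, -0.4, 2.2]
opening: 0.008
```

```bash
python3 snap.py s4
```

```text
12.5 [ 389.63706755 -292.75031482  177.24358582] [3.14149562e+00 1.01124191e-04 1.16179576e+00] [ 0.52538231 -0.61338067  1.68069806]
```

View pics/s4.png

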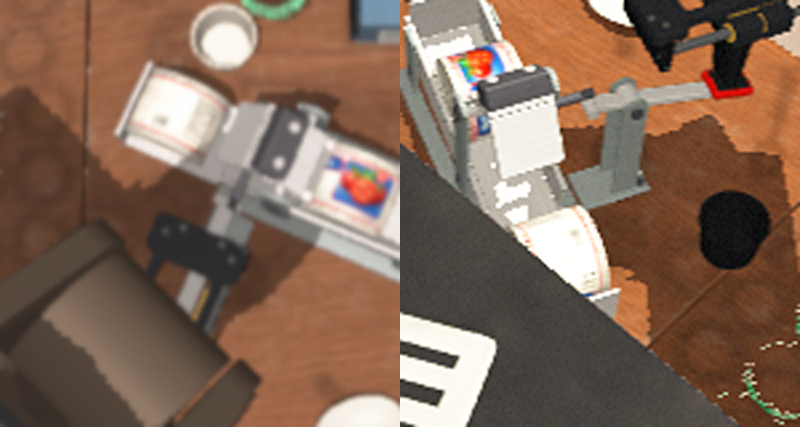

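The front tin lies in the tray at panel (180,112), and the flap is up with the second tin held behind it. Now I'll release the lever.

Emit:
{"api": "play_rows", "payload": {
  "targets": [
    {"linear":[0,0,-8],"turn":0},
    {"linear":[0,0,-20],"turn":0},
    {"linear":[0,0,-32],"turn":0},
    {"linear":[0,0,-44],"turn":0},
    {"linear":[0,0,-60],"turn":0},
    {"linear":[0,0,-85],"turn":0},
    {"linear":[0,0,-110],"turn":0},
    {"linear":[0,0,-120],"turn":0},
    {"linear":[0,0,-120],"turn":0},
    {"linear":[0,0,-120],"turn":0},
    {"linear":[0,0,-120],"turn":0},
    {"linear":[0,0,-120],"turn":0}
  ]
}}

```text
t: 14.0
eef_pos: [389.6, -292.7, 296.8]
tcp_rot: [-3.141, -0.0, 1.162]
ft_force: [-0.1, 0.7, 0.3]
opening: 0.002
```

```bash
python3 snap.py s5; python3 - <<'E'
from h import *
a=np.load('s5.npz');p=a['a'].astype(int);P=pts('top',a['d1']);R=np.array([[.917,-.399],[.399,.917]])
w=plane('top',180+223/2.667,170+37/2.667,40);print('pot',R@(w[:2]-[574.5,-308]))
Q=P[170:240,220:290].reshape(-1,3);q=(Q[:,:2]-[574.5,-308])@R.T
k=(Q[:,2]>60)&(Q[:,2]<90)&(abs(q[:,0])<35)&(q[:,1]>-45)&(q[:,1]<50);print(k.sum(),'tin top z',np.percentile(Q[k,2],95),'y of top',np.median(q[k,1][Q[k,2]>np.percentile(Q[k,2],70)]))
b=a['b'].astype(int);m=((b[:,:,0]>120)&(b[:,:,1]<60)&(b[:,:,2]<60));m[:140]=0;m[200:]=0;m[:,:340]=0;m[:,400:]=0
v,u=np.nonzero(m)
b0=np.load('side0.npz')['p'].astype(int);m0=((b0[:,:,0]>120)&(b0[:,:,1]<60)&(b0[:,:,2]<60));m0[:140]=0;m0[200:]=0;m0[:,:340]=0;m0[:,400:]=0
v0,u0=np.nonzero(m0);print(u.mean(),v.mean(),u0.mean(),v0.mean())
E
```

```text
14.1 [ 389.62596522 -292.68772138  296.95852452] [-3.14115709e+00 -1.25920385e-04  1.16177660e+00] [-0.20429362 -0.1782714   0.57889881]
pot [82.40613814  8.16657223]
707 tin top z 78.6582680457136 y of top 15.977555045783484
364.7888888888889 169.35555555555555 365.21276595744683 168.69148936170214
```

View pics/s5.png

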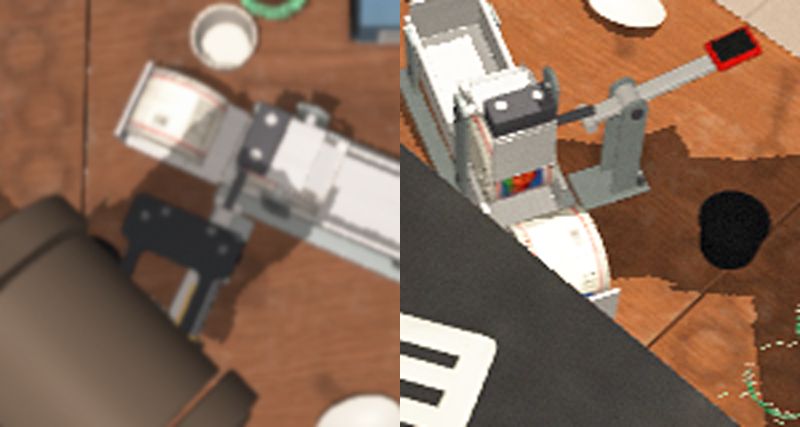

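The tin lies in the tray with its top at 79 mm. The flap is shut with the second tin behind it, the lever is back at its start position, and the pot is upright on the table. I'm handing the job in.

```bash
python3 -c "
from cell import env
print(env.job_done())"
```

```text
the job is handed in; nothing more can be done
None
```

The job is done and handed in at about 14 s; `env.job_done()` gave no verdict.

**What I did:** I pushed the pot sideways out of the tray (feeder +x) with closed fingertips. I then pressed the lever pad to about 0.48 rad by the fingertip height, held it for 1 s, and let it rise.

**Last checks:**
- **Pot:** it stands upright on the table about 80 mm from the tray's middle.
- **Front tin:** it lies in the tray, with its top at 79 mm and its y at about +16 mm.
- **Lever and flap:** the pad is within 1 pixel of its starting place. The flap looks shut, and the second tin is visible behind its lip.
- **Robot:** it is clear of everything, with no force reading beyond sensor noise.
- **Bystanders:** I did not measure them again after the moves; the pot stopped close to the green cup but clear of it.

**Disagreements:**
- **First push:** it left the pot at x≈65 mm instead of the planned 75 mm, so I nudged it further and it came to rest at about 80 mm.
- **Pot fit after the nudge:** the depth-circle fit gave 90 mm with a 34.9 mm radius. The neighbouring green cup had leaked into it, so I went by the rim pixel instead (82 mm from the last picture).

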